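# Crimp a tub lid with one turn of the hand wheel

## Robot

A 6-joint arm with a two-finger parallel gripper is mounted at the origin on the work surface. World frame = base frame: x ahead of the robot, y to its left, z up, the work surface at z = 0. Lengths are in m, angles in rad, forces in N, time in s.
With the tool pointing down it reaches from about 0.275 to 1 m from the base axis. Payload 8.4 kg.
Tool frame: the origin (TCP) lies between the finger pads; the fingertips stand ctrl.finger_overhang ahead of it and the grasp point (between the pads) lies 11 mm behind it (ctrl.finger_overhang is the distance from the TCP to the fingertips, in m); z points along the fingers, x is the direction in which the jaws open and shut, and the axes are right-handed (so a half turn about z gives the same grasp; the last joint's range is limited). The gripper opens to 85 mm and grips with 20 to 120 N. Pads are 22 mm wide; open, the fingers measure 114 mm over their backs; the gripper's body (76 mm by 85 mm) begins 54 mm behind the grasp point. The pads swing forward as they close: fully open they stand 13 mm farther back than shut.
Start: joints at [1.277, 0.353, 1.633, -0, 1.155, -0.002], TCP at [0.18, 0.599, 0.239] pointing down, gripper open.
Joint ranges: [-2.63, 2.63], [-0.92, 2.1], [0.06, 2.66], [-1.3, 4.44], [0, 2.69], [-3.02, 3.02]. Speed limits (rad/s): [2.22, 2.22, 2.79, 3.14, 3.14, 3.14].

## Interface

Orientations are given as a unit quaternion [w, x, y, z].
In Python, from rig import sensors, snapshot, ctrl gives the robot as it stands. The module is installed in compiled form; this text tells all that it offers.
- The arm moves only by the shell command python3 -m handwheel 'ROWS'. ROWS is JSON, a list of rows, each an object of numbers: "rx", "ry", "rz": the turn, a rotation vector about the tool's x, y, z in rad; "tx", "ty", "tz": the shift along the tool's x, y, z in cm; "fingers": the closure, from 0 (fully open) to 1 (shut). A call has 1 to 12 rows; each row shifts and turns the commanded pose from where the row before left it, along the tool's axes as they then stand; what a row does not reach is not made up. A row lasts 1/8 s, in which the tool goes at most 62.5 mm and 10.7 degrees, less where a joint would pass 70% of its speed; a pose out of reach is approached as far as the arm can. A call with a gripper value outside its range is refused whole. The fingers move at their own pace and stop on an object; the grip force is fixed at half the most. Time passes only in rows, so rows that do not move let the fingers close. It gives the time, the measured TCP pose, the force and the opening at its end, in the units of the state.
- sensors.get_obs(): the state, without advancing time (a new reading comes with each control period).
- snapshot(name): name is "scene" or "top" or "wrist"; returns a dict with "frame" (420x560x3 uint8, red, green, blue), "range_z" (420x560 float32, m along the optical axis (not along the pixel's ray), 0 where there is no reading), "fov_y" (degrees; the focal length in pixels is half the picture's height over the tangent of half this angle, whatever the lens; pixels are square), "cx", "cy" (the principal point, pixels), "rvec" (rotation vector, rad) and "tvec" (3), from world to camera coordinates, as OpenCV has them; the wrist camera has in their place "tool_from_camera" (4x4, takes a point from camera to tool coordinates, whose origin is the TCP and whose axes are the tool frame's). Camera axes: x right, y down, z forward; pixel columns grow to the right and rows downward; lengths in m; the calibration is good to about 2 mm. A picture is of the moment at which its call begins: read the wrist's pose just before it.
- ctrl.finish_job(): hands the job in, once; it reports no verdict.
The state is a dict: "time_s": time; "q": joint angles; "qd": joint speeds; "joint_torque": joint torques, N m; "ee_pos": TCP position; "ee_rot": TCP orientation; "wrist_force": force on the tool from outside, world axes, zero at the start; "moment": the same for the moment, N m; "finger_gap": finger opening in m.
Only numpy, scipy, OpenCV 4.12 (cv2) and the standard library are available. Lean on these libraries where they do the work, as an engineer would, in place of code of your own. Each camera call takes 0.05 s, during which the arm holds its last target.

## Task

Crimp the lid of the tub in the machine: with closed fingertips, push the hand wheel by its upright orange handle through exactly one full turn clockwise (seen from above), so that the handle comes round to the red mark again and does not run on past it. Then press the green button down to log the tub. Only push: do not grip or force the handle, leave the red button alone, and leave the tub in its nest and everything else on the bench where it stands.

Things in the scene. Friction and masses are not known exactly. Their poses are not given: they have to be found in the camera images.
- wheel (a joint): angle of the hand wheel in rad: 0 at the start with the handle beside the red mark, growing as the wheel turns clockwise seen from above, 6.283 after one full turn. It turns both ways about a vertical axis, stiffly (about 3 N pushed at the handle, a little more when faster), stays where it is left, and has no stop or click at one turn
- wheel_hub (a point): centre of the dark steel hand wheel, on its vertical axis, on the hub's top face. The wheel lies level: round rim 160 mm across on its centre line, bar 16 mm thick, three spokes of 12 mm; its top is about 126 mm above the bench. A white index plate of 248 mm diameter lies under it, its top 100 mm above the bench
- handle_mid (a point): middle of the orange upright handle on the wheel's rim: a post 24 mm in diameter and 58 mm tall, 80 mm from the wheel's axis, standing over one spoke; this point is 26 mm below its top and 30 mm above the rim's top. It goes round with the wheel and, like a crank grip, spins freely on its own axis
- handle: the same orange handle; origin on its axis at its foot, 124 mm above the bench
- mark (a point): red mark (28 by 16 mm, 4 mm proud) on the white index plate just outside the rim, 109 mm from the wheel's axis; the handle is in line with it at the start and after one turn. The plate may be set with its mark in any direction
- green_top (a point): green push-button cap, 32 mm across, standing 10 mm out of a black collar (48 mm across) on a grey square post (48 mm wide, 90 mm tall). This point is the middle of the cap's top face, 112 mm above the bench; the cap is pressed straight down and moves 6 mm
- green (a joint): travel of the green button in m: 0 up, 0.006 fully down (5 N); springs back
- red_top (a point): red push-button cap, 32 mm across, standing 10 mm out of a black collar (48 mm across) on a grey square post (48 mm wide, 90 mm tall). This point is the middle of the cap's top face, 112 mm above the bench; the cap is pressed straight down and moves 6 mm
- red (a joint): travel of the red button in m: 0 up, 0.006 fully down; not to be pressed. The green and red posts stand side by side to the robot's right of the machine, 80 to 105 mm between their centres, either one nearer the robot
- tub_mid (a point): middle of the white lidded tub (91 mm across, 64 mm tall) that stands loose between four pegs on the machine's base plate, 185 mm to the robot's left of the wheel's axis, under the end of the crimp arm (whose top is 97 mm above the bench)
- spare_tub_mid (a point): middle of a second white lidded tub (91 mm across, 64 mm tall), loose on the bench
- gold_spool_mid (a point): middle of a gold spool (68 mm across, 50 mm tall), upright and loose behind the machine
- red_spool_mid (a point): middle of a red spool (68 mm across, 50 mm tall), upright and loose to the left
- sauce_mid (a point): middle of a yellow bottle with a red cap (54 mm across, 130 mm tall), loose behind the machine
- shaker_mid (a point): middle of a steel shaker (42 mm across, 82 mm tall), loose to the right
- spatula_grip (a point): middle of the red handle of a 250 mm spatula lying loose to the right

How it is judged:
On the way, in this order (a step that is already met when the one before it is completed fails the run):
1. the wheel is pushed clockwise past half a turn by its handle (value of joint wheel between 2.6 and 3.7 rad and contact force between the fingers and handle above 0.3 N).
2. the wheel is left at one full turn, the handle at the red mark, not touched any more (value of joint wheel between 6.13319 and 6.43319 rad and contact force between the fingers and handle below 0.1 N), for 0.2 s.
3. the green button is pressed down (value of joint green above 0.0035 m and value of joint wheel between 6.13319 and 6.43319 rad).
At the end, for the whole second after the job is handed in: the wheel rests at one full turn clockwise (within 0.15 rad, handle at the red mark), the green button has been pressed after that and is up again, the tub is in its nest (within 12 mm) and the other things are within 25 mm of where they stood (value of joint wheel between 6.13319 and 6.43319 rad and value of joint green below 0.002 m and velocity of joint wheel between -0.05 and 0.05 rad/s and distance of tub_mid from where it was at the start of the episode below 0.012 m and not (distance of spare_tub_mid from where it was at the start of the episode above 0.025 m) and not (distance of gold_spool_mid from where it was at the start of the episode above 0.025 m) and not (distance of red_spool_mid from where it was at the start of the episode above 0.025 m) and not (distance of sauce_mid from where it was at the start of the episode above 0.025 m) and not (distance of shaker_mid from where it was at the start of the episode above 0.025 m) and not (distance of spatula_grip from where it was at the start of the episode above 0.025 m)); the robot touches nothing.
It fails at once if the wheel runs more than 0.3 rad past one turn, or more than 0.25 rad the wrong way (value of joint wheel above 6.58319 rad or value of joint wheel below -0.25 rad).
It fails at once if the handle is gripped or forced (over 30 N) (contact force between the fingers and handle above 30 N).
It fails at once if the red button is pressed, or the green one before the turn is complete (value of joint red above 0.002 m or (value of joint green above 0.003 m and value of joint wheel below 6.13319 rad)).
It fails at once if the tub is lifted, tipped or shoved out of its nest (distance of tub_mid from where it was at the start of the episode above 0.012 m).
It fails at once if a bystander is moved, lifted or knocked over (distance of any of spare_tub_mid, gold_spool_mid, red_spool_mid, sauce_mid, shaker_mid, spatula_grip from where it was at the start of the episode above 0.025 m).
It also fails if it takes over 61 s, if anything falls off the work surface, if the arm or the gripper's body presses on something with over 40 N, if the wrist force passes 120 N, or if a joint passes its speed limit or range.

## Working session

There is one attempt and no reset: what is moved stays moved. The work goes in short steps, Python scripts to look and compute and a shell command to move; the robot and the scene stay as the last step left them, time stands still between calls to the robot, and variables do not carry over. Pictures are saved under pics/ and viewed, and the job is handed in when it is done.

```bash
mkdir -p pics; ls; python3 - <<'E'
from rig import sensors, snapshot, ctrl
import cv2
o=sensors.get_obs()
print(o, ctrl.finger_overhang)
for n in("scene","top","wrist"):
    s=snapshot(n); cv2.imwrite(f"pics/{n}0.png",s["frame"][:,:,::-1])
    print(n,s["fov_y"],s["cx"],s["cy"],s.get("rvec"),s.get("tvec"),s.get("tool_from_camera"))
E
```

```text
pics
{'time_s': 0.0, 'q': array([ 1.27660275e+00,  3.53645904e-01,  1.63416136e+00, -1.10379374e-05,
        1.15521185e+00, -2.39092015e-03]), 'qd': array([-4.41987831e-05, -1.10492670e-04, -3.48647568e-04,  2.67401507e-04,
        4.52077649e-04,  6.51793491e-04]), 'joint_torque': array([ 2.56512703e-04, -6.05258346e+01, -3.42071843e+01, -7.24506526e-05,
        9.56252916e-03,  8.64512685e-06]), 'ee_pos': array([0.17965665, 0.59811584, 0.23855144]), 'ee_rot': array([ 4.28336075e-04,  8.02394607e-01,  5.96793419e-01, -5.70304253e-04]), 'wrist_force': array([ 0.21678964,  0.19775955, -0.95060822]), 'moment': array([-0.02658511, -0.03237479,  0.01372574]), 'finger_gap': 0.08518012747383973} 0.008
scene 42.969531947901785 286.65200653830533 213.57928585630762 [ 2.22694334  0.57659286 -0.25016374] [-0.50979448 -0.06664557  2.05372001] None
top 44.544982544929965 286.4439138281135 202.98995654885752 [ 2.1808734  -2.16013196  0.12492452] [0.05388261 0.53281776 1.71728639] None
wrist 67.23705540082786 282.6741123148948 211.89769760887992 None None [[ 9.99999989e-01 -1.49580723e-04 -2.22615329e-05  1.79549357e-04]
 [ 1.49914686e-04  9.61155521e-01  2.76007323e-01 -6.99381301e-02]
 [-1.98885798e-05 -2.76007323e-01  9.61155532e-01 -1.34165875e-01]
 [ 0.00000000e+00  0.00000000e+00  0.00000000e+00  1.00000000e+00]]
```

View pics/scene0.png

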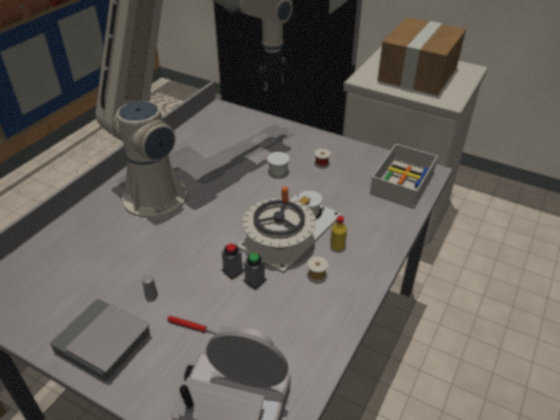

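View pics/top0.png

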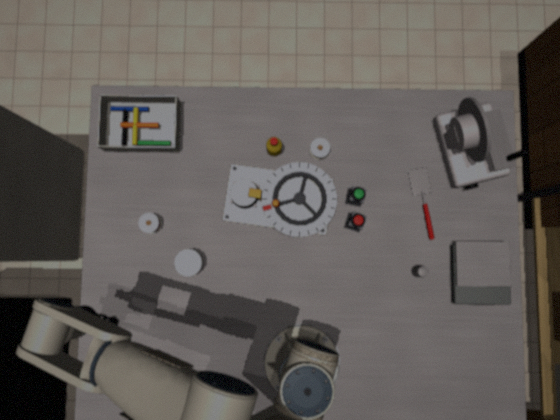

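The scene view shows the machine mid-bench. In the top view the wheel hub is near (299,198), the orange handle near (276,203) with the red mark to its left, green near (358,194) and red near (358,220). Next I'll enlarge the crop.

```bash
cat > h.py <<'E'
from rig import sensors, snapshot, ctrl
import cv2, numpy as np
def K(s):
    f=s["frame"].shape[0]/2/np.tan(np.radians(s["fov_y"]/2)); return f
def pix2w(s,u,v,z=None,d=None):
    f=K(s); R,_=cv2.Rodrigues(np.array(s["rvec"])); t=np.array(s["tvec"]).ravel()
    r=R.T@np.array([(u-s["cx"])/f,(v-s["cy"])/f,1]); c=-R.T@t
    k=d if d is not None else (z-c[2])/r[2]
    return c+k*r
def w2pix(s,p):
    f=K(s); R,_=cv2.Rodrigues(np.array(s["rvec"])); q=R@np.array(p)+np.array(s["tvec"]).ravel()
    return s["cx"]+f*q[0]/q[2], s["cy"]+f*q[1]/q[2]
def crop(s,x0,y0,x1,y1,k,name):
    cv2.imwrite(name,cv2.resize(s["frame"][y0:y1,x0:x1,::-1],None,fx=k,fy=k,interpolation=cv2.INTER_CUBIC))
E
python3 - <<'E'
from h import *
s=snapshot("top"); crop(s,215,130,385,255,4.7,"pics/topc.png")
hsv=cv2.cvtColor(s["frame"],cv2.COLOR_RGB2HSV)
for n,(x0,y0,x1,y1,lo,hi,z) in dict(green=(340,180,375,208,50,80,.112),red=(340,208,375,235,0,8,.112)).items():
    m=cv2.inRange(hsv[y0:y1,x0:x1],(lo,120,60),(hi,255,255)); v,u=np.nonzero(m); u=u.mean()+x0; v=v.mean()+y0
    print(n,u,v,len(m.nonzero()[0]),pix2w(s,u,v,z=z), pix2w(s,u,v,d=s["range_z"][int(v),int(u)]))
E
```

```text
green 358.55555555555554 193.2716049382716 81 [ 0.55742359 -0.17447491  0.112     ] [ 0.55800023 -0.17515039  0.10748569]
red 357.95238095238096 219.82142857142858 84 [ 0.4709065  -0.17201258  0.112     ] [ 0.47108572 -0.17236489  0.10962173]
```

View pics/topc.png

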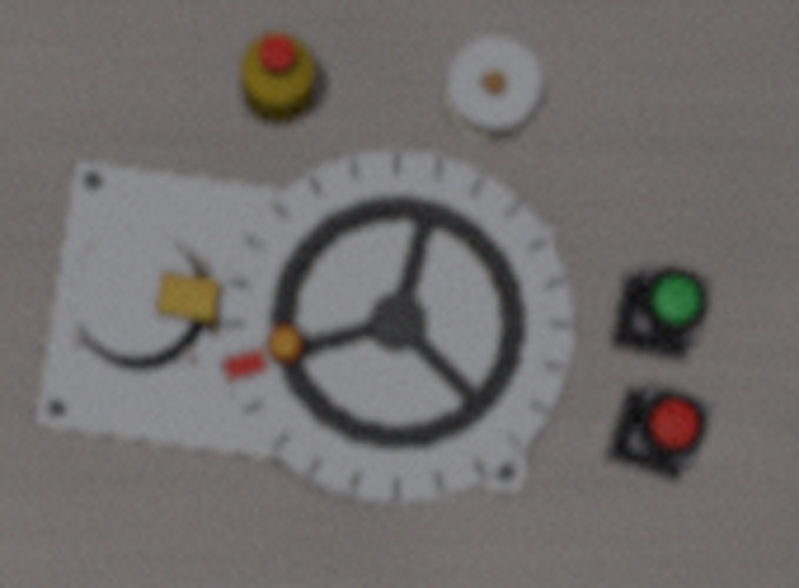

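The crop shows the hub at about (398,321), the rim spanning x 272–524, the handle top at (286,341) and the red mark at (244,365). Next step is working out world positions.

```bash
python3 - <<'E'
from h import *
s=snapshot("top")
P=lambda u,v,z:pix2w(s,215+(u+.5)/4.7-.5,130+(v+.5)/4.7-.5,z=z)
hub=P(398,321.5,.126); print("hub",hub)
for n,a in dict(l=(272,322),r=(524,322),t=(398,197),b=(398,447)).items(): print(n,P(*a,.126))
mk=P(244,365,.104); hd=P(286,341,.182)
for n,p in(("mark",mk),("handle",hd)):
    d=p-hub; print(n,p,np.hypot(*d[:2]),np.degrees(np.arctan2(d[1],d[0])))
# plate edge fit
print("spool",P(494,83,.05),"sauce",P(278,55,.13))
# wheel by depth: dark pixels
fr=s["frame"].astype(int); g=fr.sum(2); m=(g<200); m[:155]=0;m[245:]=0;m[:,:268]=0;m[:,330:]=0
v,u=np.nonzero(m); pts=np.array([pix2w(s,a,b,z=.126) for a,b in zip(u,v)]); r=np.hypot(*(pts-hub)[:,:2].T)
q=pts[(r>.06)&(r<.1)]
A=np.c_[2*q[:,:2],np.ones(len(q))]; x=np.linalg.lstsq(A,(q[:,:2]**2).sum(1),rcond=None)[0]; print("fit",x[:2],np.sqrt(x[2]+x[0]**2+x[1]**2),len(q))
E
```

```text
hub [0.53832538 0.01858048 0.126     ]
l [0.53710878 0.10478219 0.126     ]
r [ 0.53885385 -0.06770613  0.126     ]
t [0.62457825 0.01913402 0.126     ]
b [0.45234068 0.01802866 0.126     ]
mark [0.50952827 0.12422057 0.104     ] 0.10949476178817016 105.24813726342529
handle [0.5180571  0.09429361 0.182     ] 0.0783790863779078 104.98658628405443
spool [ 0.72178093 -0.05233631  0.05      ] sauce [0.72229002 0.10278522 0.13      ]
fit [0.53795309 0.0185521 ] 0.07806370348493766 556
```

Estimates: hub (0.538, 0.0186), handle at 105° as measured from +x, green (0.557, −0.174). I'll close the fingers and move to a point behind the handle, staying above it.

```bash
python3 -m handwheel '[{"tx":-3.35,"ty":3.66,"fingers":1},{"tx":-3.35,"ty":3.66,"fingers":1},{"tx":-3.35,"ty":3.66,"fingers":1},{"tx":-3.35,"ty":3.66,"fingers":1},{"tx":-3.35,"ty":3.66,"fingers":1},{"tx":-3.35,"ty":3.66,"fingers":1},{"tx":-3.35,"ty":3.66,"fingers":1},{"tx":-3.35,"ty":3.66,"fingers":1},{"tx":-3.35,"ty":3.66,"fingers":1},{"tx":-3.35,"ty":3.66,"fingers":1},{"tx":-3.35,"ty":3.66,"fingers":1},{"tx":-3.35,"ty":3.66,"fingers":1}]'
cat >> h.py <<'E'
HUB=np.array([.538,.0186])
def st():
    from scipy.spatial.transform import Rotation as Ro
    o=sensors.get_obs(); q=o["ee_rot"]; R=Ro.from_quat([q[1],q[2],q[3],q[0]]).as_matrix()
    p=np.array(o["ee_pos"]); phi=np.degrees(np.arctan2(R[1,0],R[0,0]))
    h=R.T@np.array([*(HUB-p[:2]),0])*1000
    d=p[:2]-HUB
    print("t",round(o["time_s"],2),"p",p.round(4),"phi",phi.round(2),"zaxis",R[:,2].round(3),"hub in tool mm",h.round(1),"gap",round(o["finger_gap"],4),"F",np.round(o["wrist_force"],1),"q",np.round(o["q"],2))
    print("tip polar r,psi",np.hypot(*d)*1000,np.degrees(np.arctan2(d[1],d[0])))
    return o,R,p
E
python3 -c "from h import *;st()"
```

```text
t 0.25 p [0.1797 0.5984 0.2389] phi 73.28 zaxis [-0.    -0.001 -1.   ] hub in tool mm [-4.522e+02  5.099e+02  3.000e-01] gap 0.0852 F [-1.   0.1  0.2] q [ 1.28  0.35  1.63 -0.    1.16 -0.  ]
tip polar r,psi 681.5436050988054 121.71170506091516invalid input at $[0]: expected keys rx, ry, rz, tx, ty, tz, fingers
```

```bash
python3 -m handwheel '[{"rx":0,"ry":0,"rz":0,"tx":-3.35,"ty":3.66,"tz":0,"fingers":1},{"rx":0,"ry":0,"rz":0,"tx":-3.35,"ty":3.66,"tz":0,"fingers":1},{"rx":0,"ry":0,"rz":0,"tx":-3.35,"ty":3.66,"tz":0,"fingers":1},{"rx":0,"ry":0,"rz":0,"tx":-3.35,"ty":3.66,"tz":0,"fingers":1},{"rx":0,"ry":0,"rz":0,"tx":-3.35,"ty":3.66,"tz":0,"fingers":1},{"rx":0,"ry":0,"rz":0,"tx":-3.35,"ty":3.66,"tz":0,"fingers":1},{"rx":0,"ry":0,"rz":0,"tx":-3.35,"ty":3.66,"tz":0,"fingers":1},{"rx":0,"ry":0,"rz":0,"tx":-3.35,"ty":3.66,"tz":0,"fingers":1},{"rx":0,"ry":0,"rz":0,"tx":-3.35,"ty":3.66,"tz":0,"fingers":1},{"rx":0,"ry":0,"rz":0,"tx":-3.35,"ty":3.66,"tz":0,"fingers":1},{"rx":0,"ry":0,"rz":0,"tx":-3.35,"ty":3.66,"tz":0,"fingers":1},{"rx":0,"ry":0,"rz":0,"tx":-3.35,"ty":3.66,"tz":0,"fingers":1}]'
python3 -c "from h import *;st()"
```

```text
time_s: 1.75
ee_pos: [0.4855, 0.0857, 0.2394]
ee_rot: [0.0, 0.802, 0.597, 0.0]
wrist_force: [0.7, 1.2, -0.3]
finger_gap: 0.0004
t 1.75 p [0.4855 0.0857 0.2394] phi 73.27 zaxis [ 0.  0. -1.] hub in tool mm [-49.1  69.6   0. ] gap 0.0004 F [ 0.7  1.2 -0.3] q [ 0.17  0.15  1.91  0.    1.09 -1.11]
tip polar r,psi 85.19752869054709 128.06058121902842
```

```bash
python3 -m handwheel '[{"rx":0,"ry":0,"rz":-0.138,"tx":0,"ty":0,"tz":0,"fingers":1},{"rx":0,"ry":0,"rz":-0.138,"tx":0,"ty":0,"tz":0,"fingers":1},{"rx":0,"ry":0,"rz":-0.138,"tx":0,"ty":0,"tz":0,"fingers":1},{"rx":0,"ry":0,"rz":-0.138,"tx":0,"ty":0,"tz":0,"fingers":1},{"rx":0,"ry":0,"rz":0,"tx":0,"ty":0,"tz":0,"fingers":1}]'
python3 - <<'E'
from h import *
o,R,p=st()
s=snapshot("wrist"); cv2.imwrite("pics/w1.png",s["frame"][:,:,::-1])
s=snapshot("scene"); crop(s,190,130,390,290,4,"pics/s1.png")
E
```

```text
time_s: 2.38
ee_pos: [0.4848, 0.0872, 0.2393]
ee_rot: [0.0, 0.61, 0.793, 0.0]
wrist_force: [-0.0, -0.6, -0.2]
finger_gap: 0.0003
t 2.38 p [0.4848 0.0872 0.2393] phi 104.85 zaxis [ 0. -0. -1.] hub in tool mm [-79.9  33.9   0. ] gap 0.0003 F [-0.  -0.6 -0.2] q [ 0.17  0.15  1.91 -0.    1.09 -1.66]
tip polar r,psi 86.82112435265512 127.81478228420085
```

View pics/w1.png

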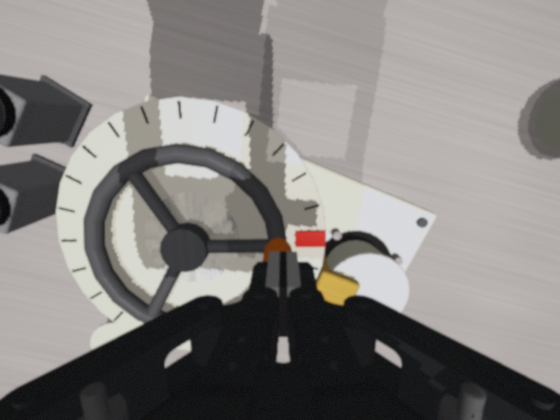

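View pics/s1.png

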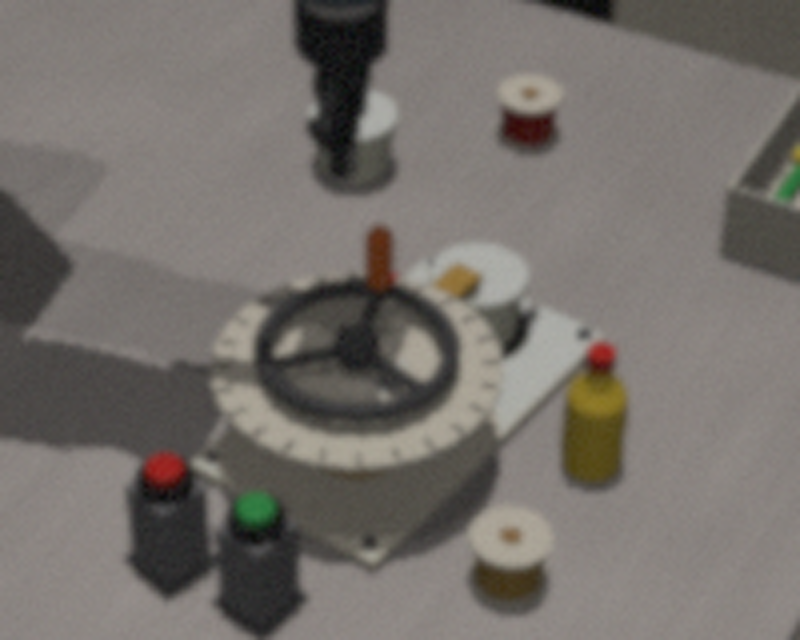

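The wrist view shows the hub at (184,247), the mark at (310,239), and the spoke and handle (277,247) in line. The closed fingertips are narrow and sit behind the handle, and the scene view agrees. I'll refine the hub from this picture.

```bash
cat >> h.py <<'E'
def wpix(s,R,p,u,v,z):
    f=K(s); T=np.array(s["tool_from_camera"]); M=np.eye(4); M[:3,:3]=R; M[:3,3]=p; W=M@T
    r=W[:3,:3]@np.array([(u-s["cx"])/f,(v-s["cy"])/f,1]); c=W[:3,3]
    return c+(z-c[2])/r[2]*r
E
python3 - <<'E'
from h import *
o,R,p=st(); s=snapshot("wrist")
hub=wpix(s,R,p,184,247,.126); mk=wpix(s,R,p,310,239,.104)
d=mk-hub
print(hub,mk,np.hypot(*d[:2]),np.degrees(np.arctan2(d[1],d[0])))
E
```

```text
t 2.48 p [0.4848 0.0872 0.2393] phi 104.73 zaxis [ 0.  0. -1.] hub in tool mm [-79.9  34.   -0. ] gap -0.0001 F [-0.5  0.6  0.4] q [ 0.18  0.15  1.91  0.    1.09 -1.65]
tip polar r,psi 86.8644725561952 127.79815578787176
[0.53675529 0.01509325 0.126     ] [0.51051336 0.11981214 0.104     ] 0.10795686984501764 104.06826776599054
```

```bash
python3 -m handwheel '[{"rx":0,"ry":0,"rz":0,"tx":0,"ty":-0.6,"tz":0,"fingers":1},{"rx":0,"ry":0,"rz":0,"tx":0,"ty":0,"tz":3,"fingers":1},{"rx":0,"ry":0,"rz":0,"tx":0,"ty":0,"tz":3,"fingers":1},{"rx":0,"ry":0,"rz":0,"tx":0,"ty":0,"tz":2.9,"fingers":1},{"rx":0,"ry":0,"rz":0,"tx":0,"ty":0,"tz":0,"fingers":1}]'
python3 - <<'E'
from h import *
o,R,p=st()
s=snapshot("wrist"); crop(s,160,180,400,360,3.3,"pics/w2.png")
E
```

```text
time_s: 3.15
ee_pos: [0.4772, 0.0853, 0.1487]
ee_rot: [-0.001, 0.61, 0.793, -0.002]
wrist_force: [-0.2, -0.5, -0.1]
finger_gap: -0.0
t 3.15 p [0.4772 0.0853 0.1487] phi 104.86 zaxis [-0.004 -0.001 -1.   ] hub in tool mm [-80.1  41.7  -0.2] gap -0.0 F [-0.2 -0.5 -0.1] q [ 0.17  0.25  2.01 -0.    0.88 -1.66]
tip polar r,psi 90.32136013279381 132.35204443780827
```

View pics/w2.png

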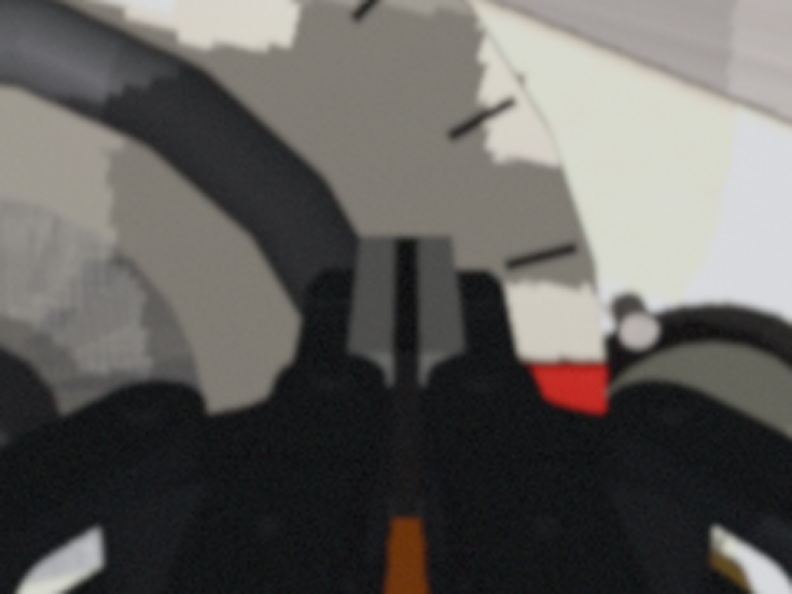

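```bash
sed -i 's/HUB=.*/HUB=np.array([.5375,.017])/' h.py; python3 -m handwheel '[{"rx":0,"ry":0,"rz":0,"tx":0,"ty":0.8,"tz":0,"fingers":1},{"rx":0,"ry":0,"rz":0,"tx":0,"ty":0.8,"tz":0,"fingers":1},{"rx":0,"ry":0,"rz":0.07,"tx":0.13,"ty":0.57,"tz":0,"fingers":1},{"rx":0,"ry":0,"rz":0.14,"tx":0.27,"ty":1.14,"tz":0,"fingers":1},{"rx":0,"ry":0,"rz":0.14,"tx":0.27,"ty":1.14,"tz":0,"fingers":1},{"rx":0,"ry":0,"rz":0,"tx":0,"ty":0,"tz":0,"fingers":1}]'
python3 - <<'E'
from h import *
o,R,p=st()
s=snapshot("top"); crop(s,215,130,385,255,4.7,"pics/t2.png")
s=snapshot("wrist"); crop(s,100,120,460,390,2.2,"pics/w3.png")
E
```

```text
time_s: 3.95
ee_pos: [0.5228, 0.101, 0.1509]
ee_rot: [0.0, 0.738, 0.675, 0.001]
wrist_force: [-0.0, -0.5, 0.1]
finger_gap: -0.0001
t 3.95 p [0.5228 0.101  0.1509] phi 84.92 zaxis [ 0.001  0.    -1.   ] hub in tool mm [-82.3  22.1  -0. ] gap -0.0001 F [-0.  -0.5  0.1] q [ 0.19  0.32  1.91  0.    0.91 -1.29]
tip polar r,psi 85.24044735431488 99.96276995037513
```

View pics/t2.png

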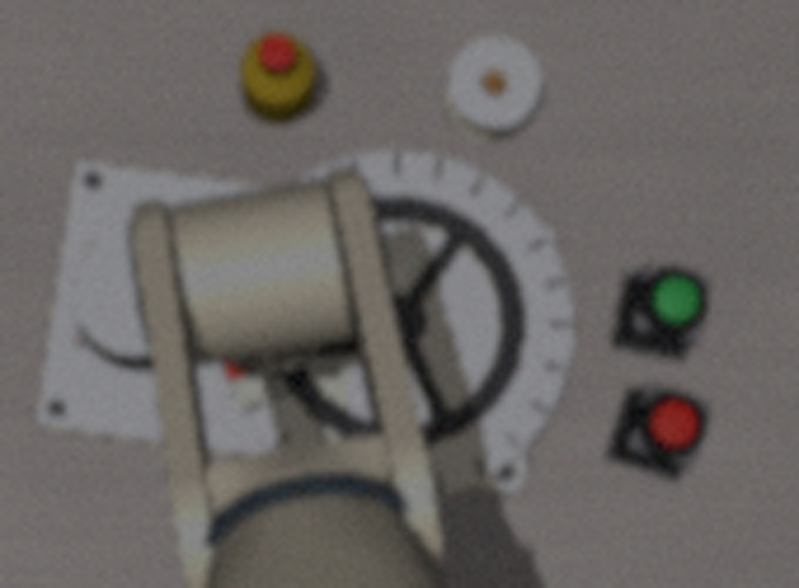

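View pics/w3.png

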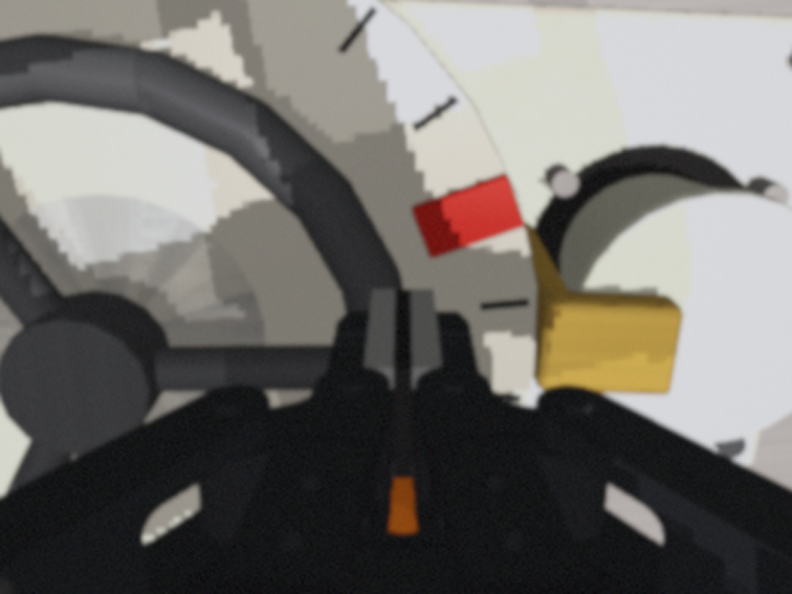

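The top view shows the spokes turned about 22° clockwise, and the wrist view shows the orange handle just ahead of the fingers. Pushing works, so I'll continue along the arc.

```bash
python3 -m handwheel '[{"rx":0,"ry":0,"rz":0.14,"tx":0.22,"ty":1.16,"tz":0,"fingers":1},{"rx":0,"ry":0,"rz":0.14,"tx":0.22,"ty":1.16,"tz":0,"fingers":1},{"rx":0,"ry":0,"rz":0.14,"tx":0.22,"ty":1.16,"tz":0,"fingers":1},{"rx":0,"ry":0,"rz":0.14,"tx":0.22,"ty":1.16,"tz":0,"fingers":1},{"rx":0,"ry":0,"rz":0.14,"tx":0.22,"ty":1.16,"tz":0,"fingers":1},{"rx":0,"ry":0,"rz":0.14,"tx":0.22,"ty":1.16,"tz":0,"fingers":1},{"rx":0,"ry":0,"rz":0.14,"tx":0.22,"ty":1.16,"tz":0,"fingers":1},{"rx":0,"ry":0,"rz":0.14,"tx":0.22,"ty":1.16,"tz":0,"fingers":1},{"rx":0,"ry":0,"rz":0.14,"tx":0.22,"ty":1.16,"tz":0,"fingers":1}]'
python3 - <<'E'
from h import *
o,R,p=st()
s=snapshot("top"); crop(s,215,130,385,255,4.7,"pics/t3.png")
s=snapshot("wrist"); crop(s,100,120,460,390,2.2,"pics/w4.png")
E
```

```text
time_s: 5.18
ee_pos: [0.6104, 0.0568, 0.1504]
ee_rot: [-0.001, 0.994, 0.109, -0.0]
wrist_force: [-1.5, 5.1, -0.5]
finger_gap: -0.0002
t 5.17 p [0.6104 0.0568 0.1504] phi 12.55 zaxis [-0.     0.001 -1.   ] hub in tool mm [-79.9  23.   -0. ] gap -0.0002 F [-1.5  5.1 -0.5] q [ 0.09  0.43  1.74  0.    0.98 -0.13]
tip polar r,psi 83.10677166594155 28.630664100192575
```

View pics/w4.png

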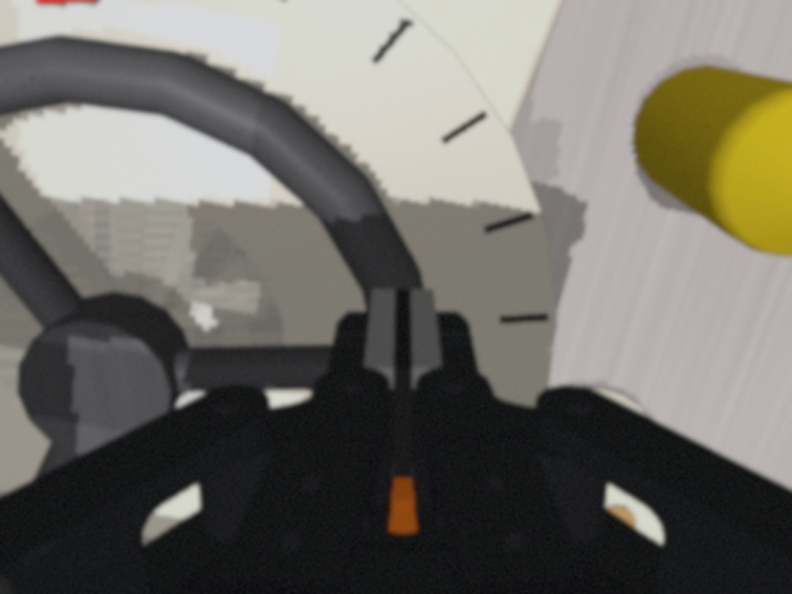

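The wrist view shows the handle (at about (403,505) in the crop) still seated ahead of the fingers, the bottle well clear, and a 5 N push.

```bash
python3 -m handwheel '[{"rx":0,"ry":0,"rz":0.14,"tx":0.24,"ty":1.14,"tz":0,"fingers":1},{"rx":0,"ry":0,"rz":0.14,"tx":0.24,"ty":1.14,"tz":0,"fingers":1},{"rx":0,"ry":0,"rz":0.14,"tx":0.24,"ty":1.14,"tz":0,"fingers":1},{"rx":0,"ry":0,"rz":0.14,"tx":0.24,"ty":1.14,"tz":0,"fingers":1},{"rx":0,"ry":0,"rz":0.14,"tx":0.24,"ty":1.14,"tz":0,"fingers":1},{"rx":0,"ry":0,"rz":0.14,"tx":0.24,"ty":1.14,"tz":0,"fingers":1},{"rx":0,"ry":0,"rz":0.14,"tx":0.24,"ty":1.14,"tz":0,"fingers":1},{"rx":0,"ry":0,"rz":0.14,"tx":0.24,"ty":1.14,"tz":0,"fingers":1},{"rx":0,"ry":0,"rz":0.14,"tx":0.24,"ty":1.14,"tz":0,"fingers":1}]'
python3 -c "from h import *;st()"
```

```text
time_s: 6.4
ee_pos: [0.5984, -0.0407, 0.1506]
ee_rot: [-0.001, 0.868, -0.496, 0.001]
wrist_force: [3.6, 3.2, -2.5]
finger_gap: -0.0001
t 6.4 p [ 0.5984 -0.0407  0.1506] phi -59.49 zaxis [ 0.002  0.001 -1.   ] hub in tool mm [-80.6  23.1  -0.1] gap -0.0001 F [ 3.6  3.2 -2.5] q [-0.07  0.41  1.77  0.    0.96  0.97]
tip polar r,psi 83.84295490357084 -43.461081554993434
```

```bash
python3 -m handwheel '[{"rx":0,"ry":0,"rz":0.14,"tx":0.24,"ty":1.14,"tz":0,"fingers":1},{"rx":0,"ry":0,"rz":0.14,"tx":0.24,"ty":1.14,"tz":0,"fingers":1},{"rx":0,"ry":0,"rz":0.14,"tx":0.24,"ty":1.14,"tz":0,"fingers":1},{"rx":0,"ry":0,"rz":0.14,"tx":0.24,"ty":1.14,"tz":0,"fingers":1},{"rx":0,"ry":0,"rz":0.14,"tx":0.24,"ty":1.14,"tz":0,"fingers":1},{"rx":0,"ry":0,"rz":0.14,"tx":0.24,"ty":1.14,"tz":0,"fingers":1},{"rx":0,"ry":0,"rz":0.14,"tx":0.24,"ty":1.14,"tz":0,"fingers":1},{"rx":0,"ry":0,"rz":0.14,"tx":0.24,"ty":1.14,"tz":0,"fingers":1},{"rx":0,"ry":0,"rz":0.14,"tx":0.24,"ty":1.14,"tz":0,"fingers":1},{"rx":0,"ry":0,"rz":0,"tx":0,"ty":0,"tz":0,"fingers":1}]'
python3 - <<'E'
from h import *
o,R,p=st()
s=snapshot("top"); crop(s,215,130,385,255,4.7,"pics/t4.png")
s=snapshot("wrist"); crop(s,100,120,460,390,2.2,"pics/w5.png")
E
```

```text
time_s: 7.65
ee_pos: [0.5006, -0.0583, 0.1505]
ee_rot: [0.0, -0.411, 0.912, -0.0]
wrist_force: [-0.4, 0.0, 0.0]
finger_gap: -0.0002
t 7.65 p [ 0.5006 -0.0583  0.1505] phi -131.43 zaxis [ 0. -0. -1.] hub in tool mm [-80.9  22.2  -0. ] gap -0.0002 F [-0.4  0.   0. ] q [-0.12  0.28  1.97 -0.    0.89  2.18]
tip polar r,psi 83.88695706116228 -116.11187244089103
```

View pics/w5.png

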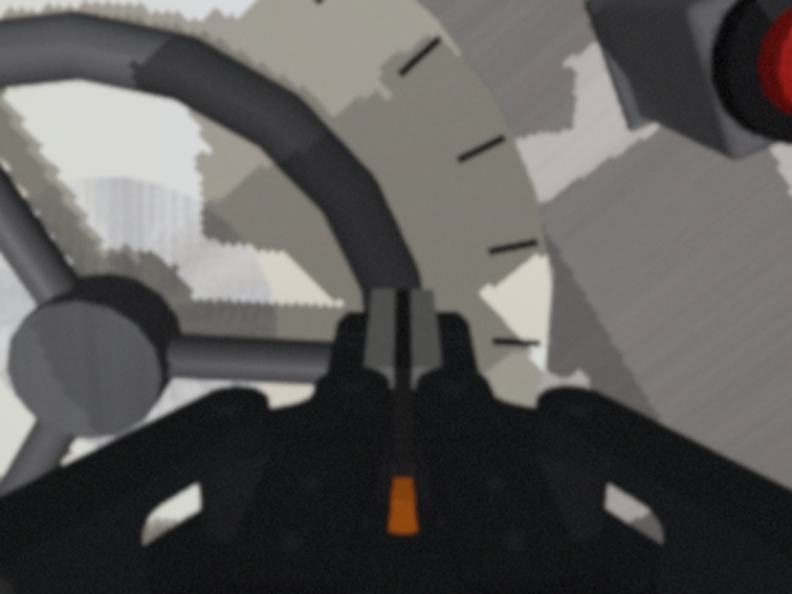

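View pics/t4.png

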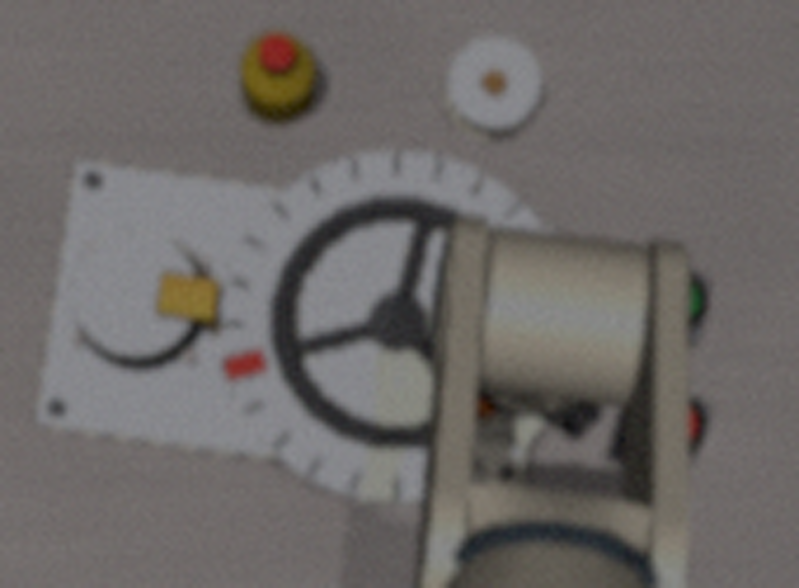

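The handle is now at about 240° (top view (487,407), spokes back in their starting pattern). I'll back off, lift, and turn the tool half a turn so the last joint keeps range for the final third.

```bash
python3 -m handwheel '[{"rx":0,"ry":0,"rz":0,"tx":0,"ty":-1,"tz":0,"fingers":1},{"rx":0,"ry":0,"rz":0,"tx":0,"ty":-1,"tz":0,"fingers":1},{"rx":0,"ry":0,"rz":0,"tx":0,"ty":0,"tz":-3,"fingers":1},{"rx":0,"ry":0,"rz":0,"tx":0,"ty":0,"tz":-3,"fingers":1},{"rx":0,"ry":0,"rz":-0.17,"tx":0,"ty":0,"tz":-2,"fingers":1},{"rx":0,"ry":0,"rz":-0.17,"tx":0,"ty":0,"tz":0,"fingers":1},{"rx":0,"ry":0,"rz":-0.17,"tx":0,"ty":0,"tz":0,"fingers":1},{"rx":0,"ry":0,"rz":-0.17,"tx":0,"ty":0,"tz":0,"fingers":1},{"rx":0,"ry":0,"rz":-0.17,"tx":0,"ty":0,"tz":0,"fingers":1},{"rx":0,"ry":0,"rz":-0.17,"tx":0,"ty":0,"tz":0,"fingers":1},{"rx":0,"ry":0,"rz":-0.17,"tx":0,"ty":0,"tz":0,"fingers":1},{"rx":0,"ry":0,"rz":-0.17,"tx":0,"ty":0,"tz":0,"fingers":1}]'
python3 -m handwheel '[{"rx":0,"ry":0,"rz":-0.17,"tx":0,"ty":0,"tz":0,"fingers":1},{"rx":0,"ry":0,"rz":-0.17,"tx":0,"ty":0,"tz":0,"fingers":1},{"rx":0,"ry":0,"rz":-0.17,"tx":0,"ty":0,"tz":0,"fingers":1},{"rx":0,"ry":0,"rz":-0.17,"tx":0,"ty":0,"tz":0,"fingers":1},{"rx":0,"ry":0,"rz":-0.17,"tx":0,"ty":0,"tz":0,"fingers":1},{"rx":0,"ry":0,"rz":-0.17,"tx":0,"ty":0,"tz":0,"fingers":1},{"rx":0,"ry":0,"rz":-0.17,"tx":0,"ty":0,"tz":0,"fingers":1},{"rx":0,"ry":0,"rz":-0.17,"tx":0,"ty":0,"tz":0,"fingers":1},{"rx":0,"ry":0,"rz":-0.17,"tx":0,"ty":0,"tz":0,"fingers":1},{"rx":0,"ry":0,"rz":-0.17,"tx":0,"ty":0,"tz":0,"fingers":1},{"rx":0,"ry":0,"rz":0,"tx":0,"ty":0,"tz":0,"fingers":1}]'
python3 - <<'E'
from h import *
o,R,p=st()
s=snapshot("wrist"); cv2.imwrite("pics/w6.png",s["frame"][:,:,::-1])
E
```

```text
time_s: 9.25
ee_pos: [0.5167, -0.0724, 0.2302]
ee_rot: [0.0, 0.893, -0.45, 0.0]
wrist_force: [-0.4, 0.5, -0.3]
finger_gap: 0.0001
time_s: 10.62
ee_pos: [0.5166, -0.0723, 0.2302]
ee_rot: [0.0, 0.929, 0.371, -0.0]
wrist_force: [0.3, -1.4, 0.4]
finger_gap: -0.0
t 10.62 p [ 0.5166 -0.0723  0.2302] phi 43.56 zaxis [ 0. -0. -1.] hub in tool mm [ 76.7 -50.3  -0. ] gap -0.0 F [ 0.3 -1.4  0.4] q [-0.14  0.2   1.86 -0.    1.08 -0.9 ]
tip polar r,psi 91.72434212928779 -103.18246244593519
```

View pics/w6.png

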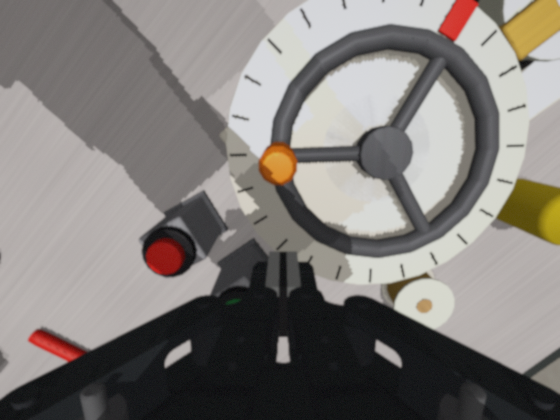

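The wrist view now shows the orange handle top at (278,163), the hub at (385,152) and the red mark at (460,18), with nothing in the way. I'll compute positions.

```bash
python3 - <<'E'
from h import *
o,R,p=st(); s=snapshot("wrist")
a=lambda d:np.degrees(np.arctan2(d[1],d[0]))
hub=wpix(s,R,p,385,152,.126)
for n,u,v,z in(("hub",385,152,.126),("handle",279,162,.182),("mark",459,18,.104),("spokeend",300,156,.122)):
    w=wpix(s,R,p,u,v,z); print(n,w, np.hypot(*(w-hub)[:2]),a(w-hub),"tool mm",(R.T@(w-p)*1000).round(1))
E
```

```text
t 10.68 p [ 0.5165 -0.0722  0.2302] phi 43.41 zaxis [-0. -0. -1.] hub in tool mm [ 76.6 -50.4  -0. ] gap 0.0001 F [ 0.2 -0.2 -0.4] q [-0.14  0.2   1.86 -0.    1.08 -0.9 ]
tip polar r,psi 91.66143596834699 -103.25472310847809
hub [0.53900081 0.01513821 0.126     ] 0.0 0.0 tool mm [ 76.4 -48.  104.2]
handle [ 0.48244759 -0.03902359  0.182     ] 0.07830560015751963 -136.23738426835632 tool mm [ -1.9 -47.5  48.2]
mark [0.51220711 0.11968164 0.104     ] 0.10792233607893348 104.37506545205022 tool mm [ 128.8 -142.3  126.2]
spokeend [ 0.49552009 -0.0306191   0.122     ] 0.06312134781017026 -133.53862081723597 tool mm [ 13.4 -44.6 108.2]
```

```bash
python3 -m handwheel '[{"rx":0,"ry":0,"rz":0,"tx":-0.2,"ty":0,"tz":2.7,"fingers":1},{"rx":0,"ry":0,"rz":0,"tx":0,"ty":0,"tz":2.7,"fingers":1},{"rx":0,"ry":0,"rz":0,"tx":0,"ty":0,"tz":2.6,"fingers":1},{"rx":0,"ry":0,"rz":0,"tx":0,"ty":-1.1,"tz":0,"fingers":1},{"rx":0,"ry":0,"rz":0,"tx":0,"ty":-1.1,"tz":0,"fingers":1},{"rx":0,"ry":0,"rz":0.07,"tx":-0.13,"ty":-0.57,"tz":0,"fingers":1},{"rx":0,"ry":0,"rz":0.14,"tx":-0.24,"ty":-1.14,"tz":0,"fingers":1},{"rx":0,"ry":0,"rz":0.14,"tx":-0.24,"ty":-1.14,"tz":0,"fingers":1},{"rx":0,"ry":0,"rz":0,"tx":0,"ty":0,"tz":0,"fingers":1}]'
python3 - <<'E'
from h import *
o,R,p=st()
s=snapshot("wrist"); cv2.imwrite("pics/w7.png",s["frame"][:,:,::-1])
E
```

```text
time_s: 11.85
ee_pos: [0.4773, -0.0377, 0.1515]
ee_rot: [0.0, 0.979, 0.205, 0.001]
wrist_force: [0.5, 0.3, -0.3]
finger_gap: 0.0
t 11.85 p [ 0.4773 -0.0377  0.1515] phi 23.62 zaxis [ 0.001  0.    -1.   ] hub in tool mm [ 77.1 -26.    0.1] gap 0.0 F [ 0.5  0.3 -0.3] q [-0.08  0.24  2.02  0.    0.88 -0.49]
tip polar r,psi 81.33686114385654 -137.74008111378012
```

View pics/w7.png

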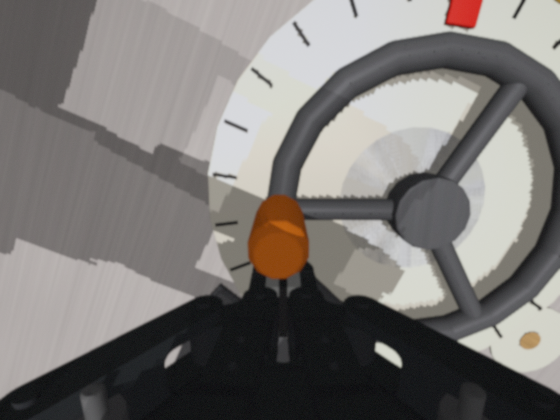

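The handle (278,235) sits squarely in front of the fingertips, with the wheel at about 260°. I'll push about 72° more, then measure.

```bash
python3 -m handwheel '[{"rx":0,"ry":0,"rz":0.14,"tx":-0.27,"ty":-1.1,"tz":0,"fingers":1},{"rx":0,"ry":0,"rz":0.14,"tx":-0.27,"ty":-1.1,"tz":0,"fingers":1},{"rx":0,"ry":0,"rz":0.14,"tx":-0.27,"ty":-1.1,"tz":0,"fingers":1},{"rx":0,"ry":0,"rz":0.14,"tx":-0.27,"ty":-1.1,"tz":0,"fingers":1},{"rx":0,"ry":0,"rz":0.14,"tx":-0.27,"ty":-1.1,"tz":0,"fingers":1},{"rx":0,"ry":0,"rz":0.14,"tx":-0.27,"ty":-1.1,"tz":0,"fingers":1},{"rx":0,"ry":0,"rz":0.14,"tx":-0.27,"ty":-1.1,"tz":0,"fingers":1},{"rx":0,"ry":0,"rz":0.14,"tx":-0.27,"ty":-1.1,"tz":0,"fingers":1},{"rx":0,"ry":0,"rz":0.07,"tx":-0.13,"ty":-0.55,"tz":0,"fingers":1},{"rx":0,"ry":0,"rz":0,"tx":0,"ty":0,"tz":0,"fingers":1},{"rx":0,"ry":0,"rz":0,"tx":0,"ty":0,"tz":0,"fingers":1}]'
python3 - <<'E'
from h import *
o,R,p=st()
s=snapshot("wrist"); cv2.imwrite("pics/w8.png",s["frame"][:,:,::-1])
s=snapshot("top"); crop(s,215,130,385,255,4.7,"pics/t8.png")
E
```

```text
time_s: 13.28
ee_pos: [0.4666, 0.0515, 0.1506]
ee_rot: [-0.0, 0.926, -0.378, 0.0]
wrist_force: [-0.2, 0.5, -0.2]
finger_gap: -0.0002
t 13.28 p [0.4666 0.0515 0.1506] phi -44.48 zaxis [ 0.001  0.    -1.   ] hub in tool mm [ 74.8 -25.1   0.1] gap -0.0002 F [-0.2  0.5 -0.2] q [0.11 0.23 2.04 0.   0.87 0.88]
tip polar r,psi 78.91002441572242 154.04025457488686
```

View pics/w8.png

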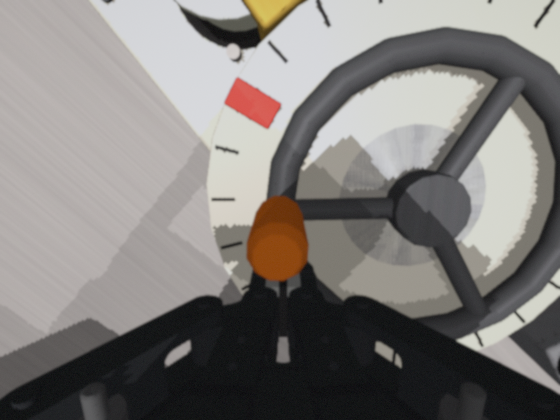

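View pics/t8.png

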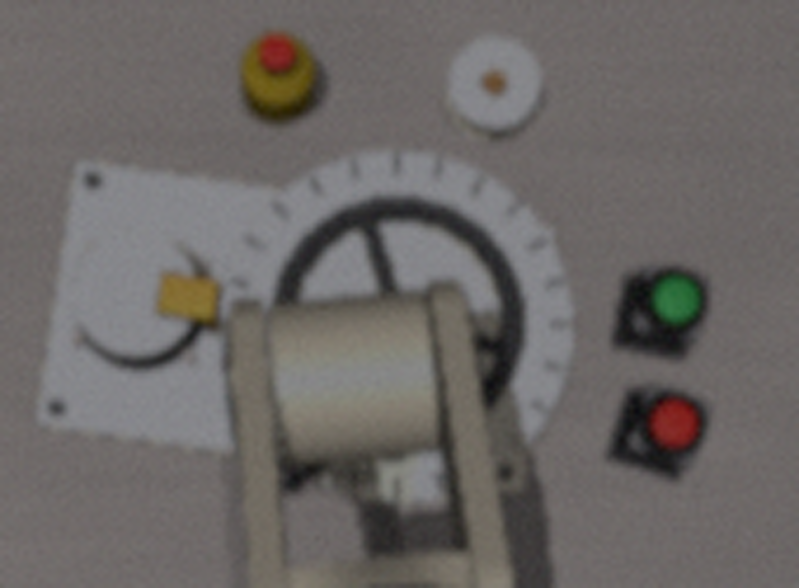

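The wrist view shows the spoke at y≈208 leading to the handle, the hub at (432,210) and the mark at (253,103). The remaining angle can be measured from these.

```bash
python3 - <<'E'
from h import *
o,R,p=st(); s=snapshot("wrist")
a=lambda d:np.degrees(np.arctan2(d[1],d[0]))
hub=wpix(s,R,p,432,209,.126)
for n,u,v,z in(("hub",432,209,.126),("sp1",315,208.5,.120),("sp2",513,88,.12),("sp3",478,310,.12),("mark",253,103,.104),("handletop",279,248,.182)):
    w=wpix(s,R,p,u,v,z); print(n,w.round(4), np.hypot(*(w-hub)[:2]).round(4),a(w-hub).round(2))
E
```

```text
t 13.38 p [0.4664 0.0514 0.1505] phi -44.55 zaxis [ 0.001  0.    -1.   ] hub in tool mm [ 74.8 -25.4   0. ] gap -0.0002 F [ 0.3  0.1 -0.4] q [0.11 0.23 2.04 0.   0.87 0.88]
tip polar r,psi 78.98896520115197 154.1693918463232
hub [0.5403 0.0155 0.126 ] 0.0 0.0
sp1 [0.4963 0.0569 0.12  ] 0.0604 136.74
sp2 [0.6066 0.0338 0.12  ] 0.0688 15.37
sp3 [ 0.5227 -0.0571  0.12  ] 0.0747 -103.57
mark [0.5109 0.1195 0.104 ] 0.1081 105.78
handletop [0.4848 0.072  0.182 ] 0.0792 134.46
```

```bash
python3 -m handwheel '[{"rx":0,"ry":0,"rz":0.1,"tx":-0.2,"ty":-0.77,"tz":0,"fingers":1},{"rx":0,"ry":0,"rz":0.1,"tx":-0.2,"ty":-0.77,"tz":0,"fingers":1},{"rx":0,"ry":0,"rz":0.1,"tx":-0.2,"ty":-0.77,"tz":0,"fingers":1},{"rx":0,"ry":0,"rz":0.1,"tx":-0.2,"ty":-0.77,"tz":0,"fingers":1},{"rx":0,"ry":0,"rz":0,"tx":0,"ty":0,"tz":0,"fingers":1},{"rx":0,"ry":0,"rz":0,"tx":0,"ty":0,"tz":0,"fingers":1}]'
python3 - <<'E'
from h import *
o,R,p=st()
s=snapshot("wrist"); cv2.imwrite("pics/w9.png",s["frame"][:,:,::-1])
s=snapshot("top"); crop(s,215,130,385,255,4.7,"pics/t9.png")
E
```

```text
time_s: 14.18
ee_pos: [0.486, 0.0761, 0.1503]
ee_rot: [-0.0, 0.832, -0.555, 0.0]
wrist_force: [-0.4, 0.8, 0.9]
finger_gap: 0.0003
t 14.18 p [0.486  0.0761 0.1503] phi -67.41 zaxis [ 0.  0. -1.] hub in tool mm [ 74.3 -24.9   0. ] gap 0.0003 F [-0.4  0.8  0.9] q [ 0.15  0.26  2.   -0.    0.89  1.33]
tip polar r,psi 78.37853592624343 131.07420439453557
```

View pics/w9.png

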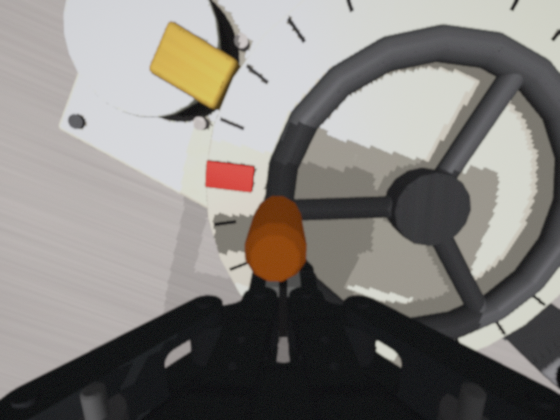

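View pics/t9.png

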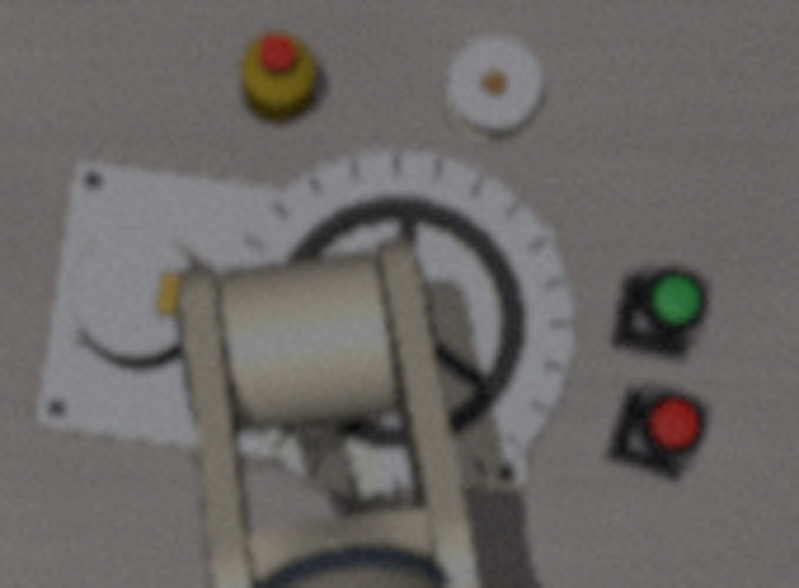

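```bash
python3 - <<'E'
from h import *
o,R,p=st(); s=snapshot("wrist")
a=lambda d:np.degrees(np.arctan2(d[1],d[0]))
hub=wpix(s,R,p,429,207,.126)
for n,u,v,z in(("hub",429,207,.126),("sp1",315,209,.120),("sp2",513,81,.12),("sp3",477,308,.12),("mark",230,176,.104),("handletop",276,249,.182)):
    w=wpix(s,R,p,u,v,z); print(n,w.round(4), np.hypot(*(w-hub)[:2]).round(4),a(w-hub).round(2))
E
```

```text
t 14.28 p [0.486  0.0761 0.1503] phi -67.47 zaxis [ 0.  0. -1.] hub in tool mm [ 74.3 -24.9   0. ] gap -0.0001 F [0.4 0.4 0.1] q [ 0.15  0.26  2.   -0.    0.89  1.33]
tip polar r,psi 78.38766369152002 131.09080533034572
hub [0.5404 0.0164 0.126 ] 0.0 0.0
sp1 [0.5154 0.0695 0.12  ] 0.0587 115.2
sp2 [0.6108 0.0072 0.12  ] 0.0711 -7.44
sp3 [ 0.4965 -0.0444  0.12  ] 0.0749 -125.81
mark [0.5112 0.1195 0.104 ] 0.1071 105.79
handletop [0.5102 0.0888 0.182 ] 0.0784 112.58
```

The remaining angle comes out at about 8° on three readings: spokes, handle top and tool rotation. I'll do two small rows and rest.

```bash
python3 -m handwheel '[{"rx":0,"ry":0,"rz":0.067,"tx":-0.15,"ty":-0.51,"tz":0,"fingers":1},{"rx":0,"ry":0,"rz":0.067,"tx":-0.15,"ty":-0.51,"tz":0,"fingers":1},{"rx":0,"ry":0,"rz":0,"tx":0,"ty":0,"tz":0,"fingers":1},{"rx":0,"ry":0,"rz":0,"tx":0,"ty":0,"tz":0,"fingers":1}]'
python3 - <<'E'
from h import *
o,R,p=st()
s=snapshot("wrist"); cv2.imwrite("pics/w10.png",s["frame"][:,:,::-1])
E
```

```text
time_s: 14.82
ee_pos: [0.4943, 0.0826, 0.1502]
ee_rot: [-0.0, 0.793, -0.61, 0.0]
wrist_force: [-2.1, 0.1, -0.1]
finger_gap: 0.0002
t 14.82 p [0.4943 0.0826 0.1502] phi -75.13 zaxis [ 0.  0. -1.] hub in tool mm [ 74.4 -24.9  -0. ] gap 0.0002 F [-2.1  0.1 -0.1] q [0.16 0.27 1.98 0.   0.89 1.47]
tip polar r,psi 78.4904042896885 123.36699138647387
```

View pics/w10.png

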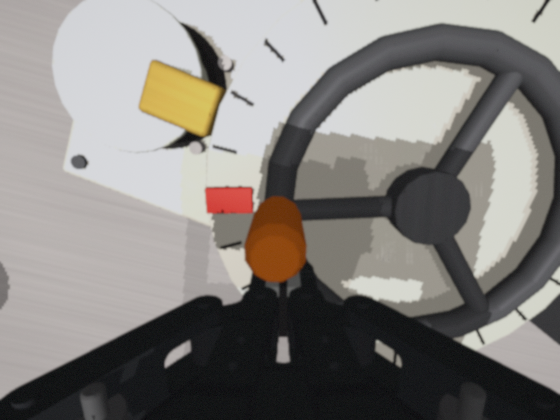

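The red mark (230,200) is now practically in line with the spoke and handle. I'll back off, lift, move over to the green post and recheck the wheel from the top.

```bash
python3 -m handwheel '[{"rx":0,"ry":0,"rz":0,"tx":0,"ty":1,"tz":0,"fingers":1},{"rx":0,"ry":0,"rz":0,"tx":0,"ty":1,"tz":0,"fingers":1},{"rx":0,"ry":0,"rz":0,"tx":0,"ty":0,"tz":-3,"fingers":1},{"rx":0,"ry":0,"rz":0,"tx":0,"ty":0,"tz":-3,"fingers":1},{"rx":0,"ry":0,"rz":0,"tx":0,"ty":0,"tz":-3,"fingers":1},{"rx":0,"ry":0,"rz":0,"tx":4.4,"ty":-0.24,"tz":0,"fingers":1},{"rx":0,"ry":0,"rz":0,"tx":4.4,"ty":-0.24,"tz":0,"fingers":1},{"rx":0,"ry":0,"rz":0,"tx":4.4,"ty":-0.24,"tz":0,"fingers":1},{"rx":0,"ry":0,"rz":0,"tx":4.4,"ty":-0.24,"tz":0,"fingers":1},{"rx":0,"ry":0,"rz":0,"tx":4.4,"ty":-0.24,"tz":0,"fingers":1},{"rx":0,"ry":0,"rz":0,"tx":4.4,"ty":-0.24,"tz":0,"fingers":1},{"rx":0,"ry":0,"rz":0,"tx":0,"ty":0,"tz":0,"fingers":1}]'
python3 - <<'E'
from h import *
o,R,p=st()
s=snapshot("wrist"); cv2.imwrite("pics/w11.png",s["frame"][:,:,::-1])
s=snapshot("top"); crop(s,215,130,385,255,4.7,"pics/t11.png")
E
```

```text
time_s: 16.38
ee_pos: [0.5563, -0.1765, 0.2401]
ee_rot: [0.0, 0.791, -0.611, 0.0]
wrist_force: [-0.8, 0.2, -0.1]
finger_gap: 0.0002
t 16.38 p [ 0.5563 -0.1765  0.2401] phi -75.38 zaxis [ 0.    -0.001 -1.   ] hub in tool mm [-1.919e+02 -3.070e+01 -1.000e-01] gap 0.0002 F [-0.8  0.2 -0.1] q [-0.31  0.29  1.72 -0.    1.13  1.01]
tip polar r,psi 194.38006245785633 -84.45320313000569
```

View pics/w11.png

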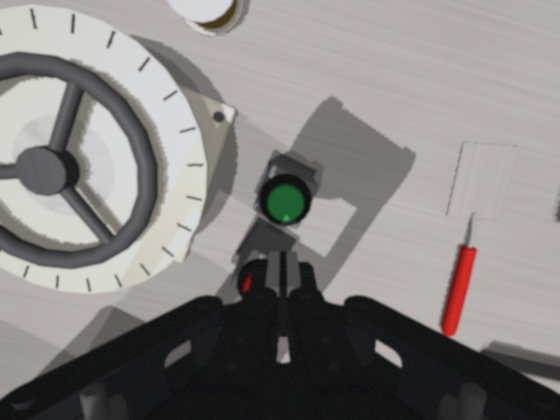

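View pics/t11.png

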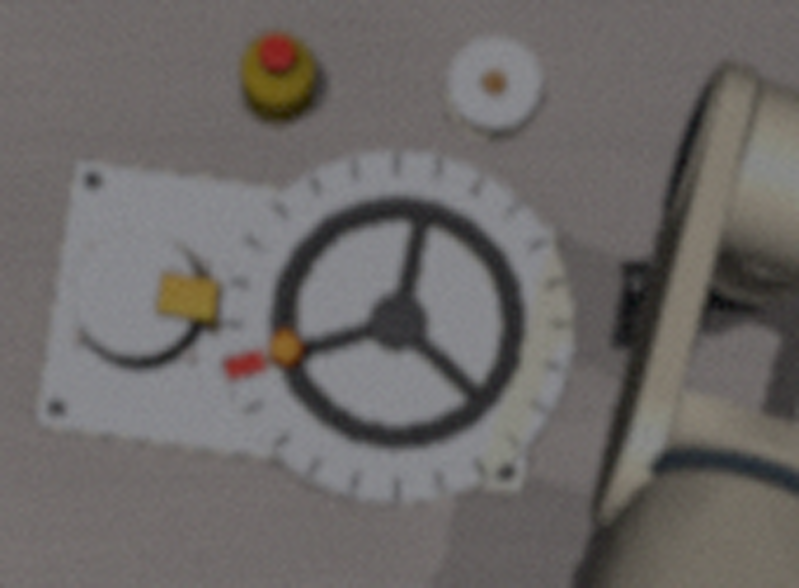

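The top view shows the handle at (288,347) against (286,341) at the start, a slight undershoot. I'll quantify it by matching the two pictures.

```bash
python3 - <<'E'
import cv2,numpy as np
a=cv2.imread("pics/topc.png",0).astype(np.float32);b=cv2.imread("pics/t11.png",0).astype(np.float32)
c=(398,321.5); yy,xx=np.mgrid[:a.shape[0],:a.shape[1]]; r=np.hypot(xx-c[0],yy-c[1]); m=(r>35)&(r<95)
for d in np.arange(-8,8.1,1):
    w=cv2.warpAffine(a,cv2.getRotationMatrix2D(c,d,1),a.shape[::-1]); print(d,round(np.corrcoef(w[m],b[m])[0,1],4))
E
```

```text
-8.0 0.3984
-7.0 0.4784
-6.0 0.5608
-5.0 0.6433
-4.0 0.7234
-3.0 0.798
-2.0 0.8642
-1.0 0.9192
0.0 0.96
1.0 0.9849
2.0 0.9925
3.0 0.9828
4.0 0.9561
5.0 0.9137
6.0 0.8577
7.0 0.7907
8.0 0.7156
```

The wheel is about 2° short of one turn, well inside the ±8.6° tolerance. Next, the green cap from the wrist view, (287,202).

```bash
python3 - <<'E'
from h import *
o,R,p=st(); s=snapshot("wrist")
hsv=cv2.cvtColor(s["frame"],cv2.COLOR_RGB2HSV); m=cv2.inRange(hsv,(50,100,30),(85,255,255)); m[:150]=0;m[240:]=0;m[:,:240]=0;m[:,330:]=0
v,u=m.nonzero(); u,v=(u.min()+u.max())/2,(v.min()+v.max())/2; w=wpix(s,R,p,u,v,.112); print(u,v,w,(R.T@(w-p)*1000).round(1))
g=np.array([.5574,-.1745,.112]); print((R.T@(g-p)*1000).round(1))
E
```

```text
t 16.48 p [ 0.5555 -0.174   0.24  ] phi -75.29 zaxis [-0.001  0.001 -1.   ] hub in tool mm [-1.893e+02 -3.110e+01  1.000e-01] gap -0.0 F [-0.5 -0.  -0. ] q [-0.31  0.29  1.73  0.    1.13  1.01]
tip polar r,psi 191.81161100669001 -84.62104917958929
289.0 202.0 [ 0.56035476 -0.17806598  0.112     ] [  5.3  -3.8 128. ]
[  1.1  -1.8 128. ]
```

```bash
python3 -m handwheel '[{"rx":0,"ry":0,"rz":0,"tx":0.3,"ty":-0.3,"tz":3,"fingers":1},{"rx":0,"ry":0,"rz":0,"tx":0,"ty":0,"tz":4,"fingers":1},{"rx":0,"ry":0,"rz":0,"tx":0,"ty":0,"tz":3,"fingers":1},{"rx":0,"ry":0,"rz":0,"tx":0,"ty":0,"tz":1.5,"fingers":1},{"rx":0,"ry":0,"rz":0,"tx":0,"ty":0,"tz":0,"fingers":1},{"rx":0,"ry":0,"rz":0,"tx":0,"ty":0,"tz":0,"fingers":1}]'
python3 - <<'E'
from h import *
o,R,p=st()
s=snapshot("scene"); crop(s,200,200,330,300,6,"pics/s12.png")
E
```

```text
time_s: 17.27
ee_pos: [0.5608, -0.1761, 0.1265]
ee_rot: [-0.0, 0.792, -0.61, 0.001]
wrist_force: [-0.0, -0.1, 0.2]
finger_gap: 0.0
t 17.27 p [ 0.5608 -0.1761  0.1265] phi -75.21 zaxis [ 0.002 -0.001 -1.   ] hub in tool mm [-1.927e+02 -2.680e+01 -1.000e-01] gap 0.0 F [-0.  -0.1  0.2] q [-0.31  0.42  1.81  0.    0.91  1.01]
tip polar r,psi 194.5424503740373 -83.12441577118962
```

View pics/s12.png

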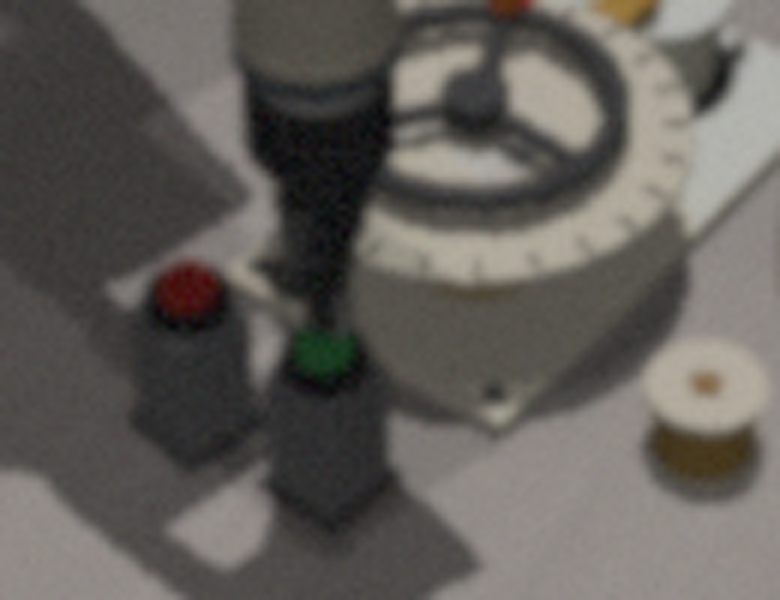

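The fingertips are right above the green cap (crop (322,340)) and clear of the red one. Pressing now in small steps.

```bash
python3 -m handwheel '[{"rx":0,"ry":0,"rz":0,"tx":0,"ty":0,"tz":0.4,"fingers":1},{"rx":0,"ry":0,"rz":0,"tx":0,"ty":0,"tz":0.4,"fingers":1},{"rx":0,"ry":0,"rz":0,"tx":0,"ty":0,"tz":0.3,"fingers":1},{"rx":0,"ry":0,"rz":0,"tx":0,"ty":0,"tz":0,"fingers":1}]'
python3 -c "from h import *;st()"
```

```text
time_s: 17.82
ee_pos: [0.5605, -0.1764, 0.1145]
ee_rot: [-0.0, 0.792, -0.61, 0.0]
wrist_force: [1.2, -0.1, 5.1]
finger_gap: 0.0001
t 17.82 p [ 0.5605 -0.1764  0.1145] phi -75.23 zaxis [ 0.001 -0.    -1.   ] hub in tool mm [-1.929e+02 -2.710e+01 -1.000e-01] gap 0.0001 F [ 1.2 -0.1  5.1] q [-0.31  0.44  1.82 -0.    0.88  1.01]
tip polar r,psi 194.75898944673224 -83.22698641896544
```

The 5 N reading matches a nearly full press. I'll go 1 mm further to confirm, then lift off.

```bash
python3 -m handwheel '[{"rx":0,"ry":0,"rz":0,"tx":0,"ty":0,"tz":0.1,"fingers":1},{"rx":0,"ry":0,"rz":0,"tx":0,"ty":0,"tz":0,"fingers":1}]'
python3 -m handwheel '[{"rx":0,"ry":0,"rz":0,"tx":0,"ty":0,"tz":-1,"fingers":1},{"rx":0,"ry":0,"rz":0,"tx":0,"ty":0,"tz":-4,"fingers":1},{"rx":0,"ry":0,"rz":0,"tx":0,"ty":0,"tz":-5,"fingers":1},{"rx":0,"ry":0,"rz":0,"tx":0,"ty":0,"tz":-4,"fingers":1},{"rx":0,"ry":0,"rz":0,"tx":0,"ty":0,"tz":0,"fingers":1},{"rx":0,"ry":0,"rz":0,"tx":0,"ty":0,"tz":0,"fingers":1}]'
python3 - <<'E'
from h import *
o,R,p=st()
s=snapshot("scene"); crop(s,100,120,400,345,2.6,"pics/s13.png")
s=snapshot("top"); cv2.imwrite("pics/t13.png",s["frame"][:,:,::-1]); crop(s,215,130,385,255,4.7,"pics/t13c.png")
a=cv2.imread("pics/topc.png",0).astype(np.float32);b=cv2.imread("pics/t13c.png",0).astype(np.float32)
c=(398,321.5); yy,xx=np.mgrid[:a.shape[0],:a.shape[1]]; r=np.hypot(xx-c[0],yy-c[1]); m=(r>35)&(r<95)
for d in range(-1,6):
    w=cv2.warpAffine(a,cv2.getRotationMatrix2D(c,d,1),a.shape[::-1]); print(d,round(np.corrcoef(w[m],b[m])[0,1],4))
E
```

```text
time_s: 18.08
ee_pos: [0.5605, -0.1764, 0.114]
ee_rot: [-0.0, 0.792, -0.61, 0.001]
wrist_force: [-0.4, -0.2, 9.1]
finger_gap: 0.0002
time_s: 18.82
ee_pos: [0.5592, -0.176, 0.2527]
ee_rot: [0.0, 0.792, -0.61, -0.001]
wrist_force: [-0.9, 0.2, -0.6]
finger_gap: 0.0006
t 18.82 p [ 0.5592 -0.176   0.2527] phi -75.23 zaxis [-0.001  0.    -1.   ] hub in tool mm [-1.921e+02 -2.820e+01  1.000e-01] gap 0.0006 F [-0.9  0.2 -0.6] q [-0.31  0.28  1.7  -0.    1.16  1.01]
tip polar r,psi 194.19689626083309 -83.57939263033163
-1 0.919
0 0.9601
1 0.9851
2 0.9928
3 0.983
4 0.9563
5 0.9138
```

View pics/s13.png

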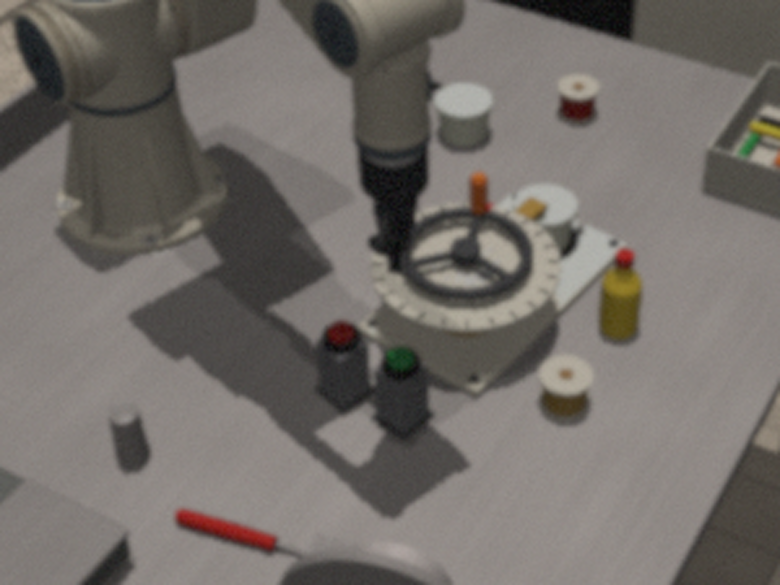

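View pics/t13.png

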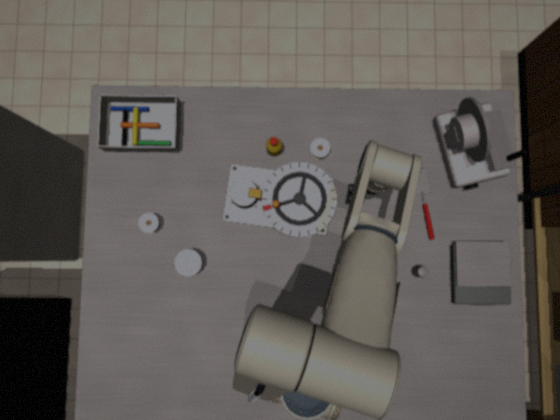

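The button bottomed out at 9 N and is up again. The handle is at the mark at (275,204), and the tubs, spools, bottle, shaker and spatula stand where they were. The gripper is clear, so I'm handing in.

```bash
python3 -c "
from rig import ctrl; print(ctrl.finish_job())"
```

```text
the job is handed in; nothing more can be done
None
```

I pushed the wheel by its orange handle through one full clockwise turn with closed fingertips, then pressed the green button, and handed the job in at about 19 s of the 61 s. The hand-in reports no verdict.

- **Turn:** I pushed about 240°, backed off and turned the tool half a turn to keep the last joint in range. I then pushed the last 120°, slowing near the mark. The largest wrist force I read during the pushing was about 6 N; I read it only at the end of each call.
- **Wheel check:** matching the top pictures from before and after puts the wheel about 2° (0.035 rad) short of one turn. The limit is 0.15 rad, and the angle was unchanged after the button press.
- **Disagreement:** hub position estimates from the two cameras differed by up to about 4 mm. For the last step, the spoke, handle and tool-rotation readings of the remaining angle agreed to about 1°.
- **Green button:** it bottomed out, with 5 N rising to 9 N over the last millimetre. The last scene picture shows it up again. I never went near the red button.
- **Everything else:** in the last pictures the tub is in its nest, the other things stand where they were by eye, and the gripper is clear of everything.

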